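# Make up the row of test tins and hold the lamp shutter half open

### The job

Get the display shelf ready for the half-light picture: stand the two full-height tins that are still on the bench in the two empty middle places of the row, upright, so that all four tins stand in one straight, evenly spaced row. Then take the upright pull of the lamp's spring-return shutter, slide it open to half of its travel (pointer at the middle line) and finish while still holding it there, steady. Leave everything else on the bench where it is.

Things in the scene. Friction and masses are not known exactly. Their poses are not given: they have to be found in the camera images.
- tin_c_mid (a point): Plain steel tin, diameter 54 mm, height 76 mm. Point at its centre, 38 mm above its underside; z is up along its axis. One of the two to be put in the row; starts upright on the bench to the robot's left, in one of three spots in a line going away from the robot (the flat tin and the other loose tin are in the other two).
- tin_d_mid (a point): Plain steel tin, diameter 54 mm, height 76 mm. Point at its centre, 38 mm above its underside; z is up along its axis. The other of the two to be put in the row; starts upright on the bench to the robot's left.
- tin_a_mid (a point): Plain steel tin, diameter 54 mm, height 76 mm. Point at its centre, 38 mm above its underside; z is up along its axis. Already in the row on the shelf, at the end nearest the robot; stays there.
- tin_b_mid (a point): Plain steel tin, diameter 54 mm, height 76 mm. Point at its centre, 38 mm above its underside; z is up along its axis. Already in the row on the shelf, at the end farthest from the robot; stays there.
- shelf: Display shelf: dark steel plate 340 x 100 mm on two aluminium feet, fixed to the bench ahead of the robot, its top face 50 mm above the bench. Origin on the bench under its centre; x along its long side (the row), away from the robot; y across it; z up. The row's four places are 72 mm apart along the middle of the plate, so neighbouring tins have 18 mm between them.
- place_1 (a point): Point on the shelf's top face under the row's first tin, nearest the robot. Axes as the shelf's: x along the row, away from the robot; z up.
- place_2 (a point): Point on the shelf's top face at the row's second place (empty at the start), where the centre of a tin's underside belongs.
- place_3 (a point): Point on the shelf's top face at the row's third place (empty at the start), where the centre of a tin's underside belongs.
- place_4 (a point): Point on the shelf's top face under the row's fourth tin, farthest from the robot.
- lamp: Grey box-shaped lamp house with cooling fins at the back, fixed to the bench on the robot's right, 230 x 160 mm at the foot, its housing about 150 mm high; the window with the sliding steel shutter faces the shelf. Origin on the bench under its centre; x along the shutter's slide, away from the robot; y towards the shelf; z up.
- pull (a point): Centre of the shutter's pull: an upright black plastic post on the lamp's top, on the shelf's side, diameter 14 mm (17 mm collar at its foot), 46 mm tall: top 22 mm above this point, foot 24 mm below it on a steel tab 36 x 36 mm. Nothing near it stands higher than the tab, so it is free on all sides from above. The shutter opens along this point's -x (roughly towards the robot); z up.
- half_mark (a point): Point on the middle (longest) of three dark lines on the strip on top of the lamp. They mark where the pointer on the pull's tab stands with the shutter closed (line farthest from the robot), half open and fully open (nearest the robot), 40 mm apart. At half travel the pull has the same x as this point in the lamp's frame, and lies 35 mm along +y and 32 mm above it.
- shutter (a joint): Travel of the shutter blade in m: 0 closed (where its spring holds it), 0.080 fully open against the end stop, half travel 0.040. The spring pulls it shut with about 3 N at closed, 8 N at half and 12 N fully open, with a little friction; let go, it snaps shut.
- flat_tin_mid (a point): Bystander: flat steel tin, diameter 54 mm, only 38 mm tall, among the loose tins on the bench. Point at its centre. Leave it.
- tall_tin_mid (a point): Bystander: tall steel tin, diameter 54 mm, 125 mm tall, on the bench far to the robot's left. Point at its centre. Leave it.
- tape_roll: Bystander: roll of brown tape, diameter 96 mm, 24 mm high, lying flat on the bench to the left of the loose tins. Origin at the centre of its underside.
- mug: Bystander: white mug, diameter 82 mm, 90 mm tall, on the bench to the far left. Origin at the centre of its underside.
- screwdriver: Bystander: screwdriver with a black handle lying on the bench between lamp and shelf, under 40 mm high.
- wrench: Bystander: steel wrench 160 mm long, lying flat on the bench beyond the shelf.
- small_jar: Bystander: small glass jar with a black cap, diameter 48 mm, 60 mm tall, on the bench to the robot's right. Origin at the centre of its underside.
Mind the look-alikes: they are no part of the job. Leave any green or pink look-alike of the part that bears tin_d_mid alone.

How it is judged:
By the outcome, as a careful person would: the job done as asked, in the order asked, and still so for the second after the job is handed in, while the arm keeps its last pose, push and grip.
It also fails if it takes over 72 s, if anything falls off the work surface, if the arm or the gripper's body presses on something with over 40 N, if the wrist force passes 120 N, or if a joint passes its speed limit or range.

### The arm

A 6-joint arm with a two-finger parallel gripper is mounted at the origin on the work surface. World frame = base frame: x ahead of the robot, y to its left, z up, the work surface at z = 0. Lengths are in m, angles in rad, forces in N, time in s.
With the tool pointing down it reaches from about 0.35 to 0.925 m from the base axis. Payload 6.4 kg.
Tool frame: the origin (TCP) lies midway between the tips of the shut fingers; the grasp point (between the pads) lies 19 mm behind it (bot.pinch_z is the distance from the TCP to the grasp point, in m); z points along the fingers, y is the line along which they close (so a half turn about z gives the same grasp; the last joint's range is limited). The gripper opens to 94 mm and grips with 3 to 60 N. Pads are 16 mm wide; open, the fingers measure 119 mm over their backs; the gripper's body (75 mm by 177 mm) begins 78 mm behind the grasp point.
Start: joints at [1.071, 0.245, 1.558, -0, 1.339, -0.174], TCP at [0.208, 0.616, 0.172] pointing down, gripper open.
Joint ranges: [-3.13, 3.13], [-1.02, 2.26], [0.13, 2.54], [-0.95, 4.09], [0.21, 2.88], [-2.74, 2.74]. Speed limits (rad/s): [2.57, 2.57, 3.14, 3.14, 3.14, 3.14].

### API

Orientations are given as a rotation vector (axis times angle).
In Python, from rig import bot gives the robot as it stands. The module is installed in compiled form; this text tells all that it offers.
- The arm moves only by the shell command python3 -m creep 'ROWS' [OPENING] [FORCE]. ROWS is JSON, a list of rows, each a list of 2 entries, a list of its own where there are three numbers: the shift along the world's x, y, z in m, then the turn about the world's z in rad. In form: [[[x, y, z], roll], ...]. A call has 1 to 20 rows; each row shifts and turns the commanded pose from where the row before left it; what a row does not reach is not made up. A row lasts 1/8 s, in which the tool goes at most 62.5 mm and 10.7 degrees, less where a joint would pass 70% of its speed; a pose out of reach is approached as far as the arm can. A call with a gripper value outside its range is refused whole. OPENING is the finger opening in m, from 0 to 0.094, set as the call begins (- or left out, the last holds). The fingers move at their own pace and stop on an object; FORCE is the grip in N (left out, the last holds). Time passes only in rows, so rows that do not move let the fingers close. It gives the time, the measured TCP pose, the force, the opening and the grip force at its end, in the units of the state.
- bot.get_state(): the state, without advancing time (a new reading comes with each control period).
- bot.read_camera(name): name is "side" or "top"; returns a dict with "img" (400x640x3 uint8, red, green, blue), "fovy" (degrees; the focal length in pixels is half the picture's height over the tangent of half this angle, whatever the lens; pixels are square), "cx", "cy" (the principal point, pixels), "R" (3x3) and "t" (3): a world point X has camera coordinates R X + t. Camera axes: x right, y down, z forward; pixel columns grow to the right and rows downward; lengths in m; the calibration is good to about 2 mm. A picture is of the moment at which its call begins. There is no depth.
- bot.sign_off(): hands the job in; it is judged then, once.
The state is a dict: "clock": time; "joint_pos": joint angles; "qvel": joint speeds; "effort": joint torques, N m; "tcp_pos": TCP position; "tool_rot": TCP orientation; "contact_force": force on the tool from outside, world axes, zero at the start; "torque": the same for the moment, N m; "grip_width": opening from 0.0 (shut) to 1.0 (fully open); "grasp_force": force on a finger pad.
Only numpy, scipy, OpenCV 4.12 (cv2) and the standard library are available. Lean on these libraries where they do the work, as an engineer would, in place of code of your own. Each camera call takes 0.05 s, during which the arm holds its last target. There are 200 camera calls.

## Working session

There is one attempt and no reset: what is moved stays moved. The work goes in short steps, Python scripts to look and compute and a shell command to move; the robot and the scene stay as the last step left them, time stands still between calls to the robot, and variables do not carry over. Pictures are saved under pics/ and viewed, at most 10 in all, crops included, and the job is handed in when it is done.

```bash
mkdir -p pics; cat > h.py <<'E'
import numpy as np, cv2
from rig import bot
def cam(n): return bot.read_camera(n)
def K(c):
    f=c["img"].shape[0]/2/np.tan(np.radians(c["fovy"])/2); return f
def ray(c,u,v):
    R=np.array(c["R"]);t=np.array(c["t"]);f=K(c)
    d=R.T@np.array([(u-c["cx"])/f,(v-c["cy"])/f,1]); return -R.T@t,d
def plane(c,u,v,z):
    o,d=ray(c,u,v); return o+d*(z-o[2])/d[2]
def proj(c,X):
    p=np.array(c["R"])@np.array(X)+np.array(c["t"]);f=K(c); return p[:2]/p[2]*f+[c["cx"],c["cy"]]
def save(c,n,crop=None,s=1):
    im=c["img"][:,:,::-1]
    if crop: a,b,w,h=crop; im=im[b:b+h,a:a+w]
    cv2.imwrite("pics/"+n,cv2.resize(im,None,fx=s,fy=s,interpolation=cv2.INTER_CUBIC))
E
python3 - <<'E'
from h import *
for n in("top","side"):
    c=cam(n); save(c,n+"0.png",s=1.25); np.save(n+"0.npy",c["img"])
    print(n,c["fovy"],c["cx"],c["cy"],-np.array(c["R"]).T@c["t"],np.round(c["R"],3).tolist())
print(bot.get_state())
E
```

```text
top 52.23296493230376 320.3069763301057 196.30332925155182 [0.32874128 0.06501638 1.36423732] [[-0.019, -1.0, 0.008], [-0.981, 0.017, -0.192], [0.192, -0.011, -0.981]]
side 44.376126400615156 315.3119685823704 207.22996668914226 [0.21390623 1.67797936 1.10812358] [[-0.977, -0.211, 0.011], [-0.116, 0.492, -0.863], [0.177, -0.845, -0.505]]
{'clock': 0.1, 'joint_pos': array([ 1.07086004e+00,  2.45709929e-01,  1.55888028e+00, -1.69672129e-05,
        1.33869118e+00, -1.74112066e-01]), 'qvel': array([ 9.69454030e-04, -2.03896638e-03, -3.25959622e-03,  5.18610022e-04,
        2.09441143e-05,  1.10130121e-03]), 'effort': array([ 3.25544988e-04, -4.16909802e+01, -3.15526700e+01,  6.86935172e-02,
        3.09409888e-02, -6.51438472e-05]), 'tcp_pos': array([0.20777792, 0.61527356, 0.1714839 ]), 'tool_rot': array([-5.09448309e-01, -3.09945963e+00,  2.51157471e-03]), 'contact_force': array([-0.15702031,  0.34373714,  0.08432024]), 'torque': array([-0.00830037, -0.01848553,  0.00985071]), 'grasp_force': 0.0, 'grip_width': 1.00260854428864}
```

View pics/top0.png

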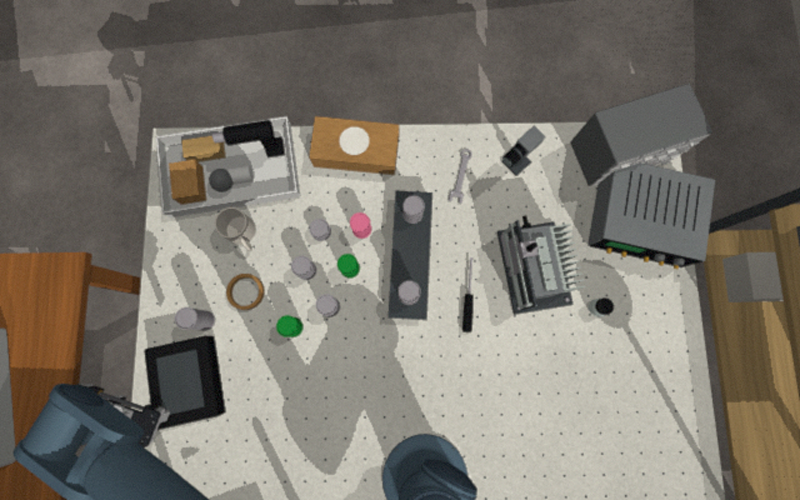

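View pics/side0.png

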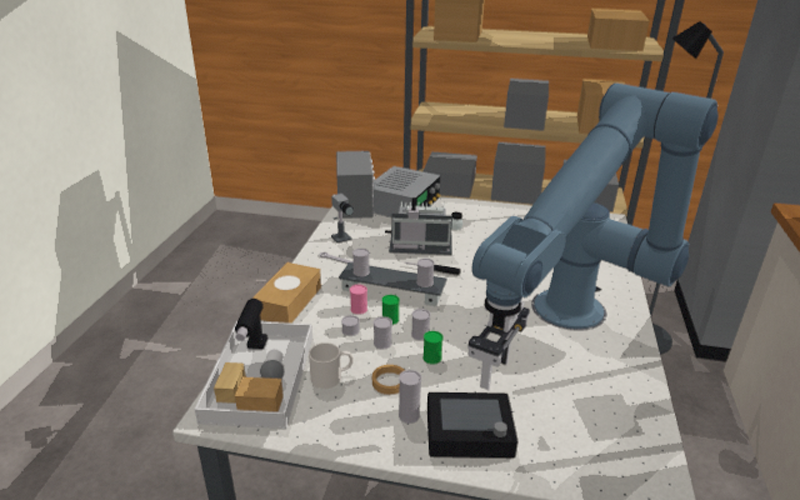

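Candidates for the two tins (800 px pictures, top / side):
- Plain grey tin, near: (327,306) / (421,323).
- Plain grey tin, middle: (303,267) / (383,331).
- Plain grey tin, far: (319,229) / (350,325). It looks short, so it is the flat tin.
- Green look-alikes: (289,326) and (348,265).
- Pink look-alike: (361,225).
- Tall tin: (190,319).

I choose the near and middle grey tins and will check them in a close crop.

```bash
python3 - <<'E'
import numpy as np,cv2
a=np.load("side0.npy")[190:300,255:375,::-1]; b=np.load("top0.npy")[140:280,210:360,::-1]
l=np.load("top0.npy")[165:260,390:470,::-1]
f=lambda i,w,h:cv2.resize(i,(w,h),interpolation=cv2.INTER_CUBIC)
cv2.imwrite("pics/crop1.png",np.vstack([np.hstack([f(a,327,300),f(b,321,300)]),np.hstack([f(l,253,300),np.zeros((300,395,3),np.uint8)])]))
E
```

```text
(no output)
```

View pics/crop1.png

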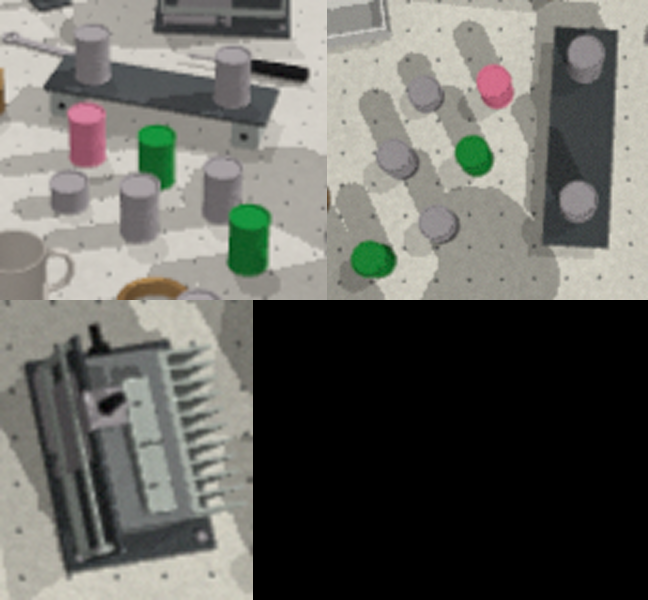

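The crop shows the flat tin at (69,190). The full-height grey tins are at (139,208) and (222,190), so the choice is confirmed. The lamp, pull tab and marker strip are visible at lower left, with the pull top at about (110,403) and the lines at about (140,403), (150,441) and (160,480).

```bash
cat >> h.py <<'E'
def tins(c,sat=0):
    """purplish-grey blobs: (u,v,area)"""
    im=c["img"].astype(int); r,g,b=im[...,0],im[...,1],im[...,2]
    m=((b-g>=1)&(r-g>=1)&(r-g<25)&(r>60)).astype(np.uint8)
    m=cv2.morphologyEx(m,cv2.MORPH_OPEN,np.ones((3,3)));m=cv2.morphologyEx(m,cv2.MORPH_CLOSE,np.ones((3,3)))
    n,L,s,cen=cv2.connectedComponentsWithStats(m)
    return [(cen[i][0],cen[i][1],s[i][4],s[i][:4]) for i in range(1,n) if 100<s[i][4]<1500]
def rect(c,s): return s
E
python3 - <<'E'
from h import *
np.set_printoptions(precision=4,suppress=True)
for n in("top","side"):
    c=cam(n)
    im=c["img"]
    if n=="top":
        for p in[(242,214),(261,245),(327,234),(250,250),(320,210),(338,260)]: print(p,im[p[1],p[0]])
    for u,v,a,s in tins(c): print(n,round(u,1),round(v,1),a,s,plane(c,u,v,.038)[:2],plane(c,u,v,.088)[:2])
E
```

```text
(242, 214) [145 140 143]
(261, 245) [145 143 143]
(327, 234) [146 140 145]
(250, 250) [175 170 161]
(320, 210) [42 45 49]
(338, 260) [203 201 188]
top 330.6 165.0 183 [323 158  16  16] [0.6944 0.0135] [0.6807 0.0155]
top 241.5 212.2 119 [236 206  13  13] [0.5391 0.3098] [0.5312 0.3005]
top 327.0 233.6 223 [319 225  17  19] [0.4637 0.0306] [0.4587 0.0319]
top 148.1 254.0 164 [141 246  14  17] [0.4083 0.607 ] [0.4053 0.5866]
side 330.3 185.0 233 [320 178  21  15] [ 0.5637 -0.3278] [ 0.5474 -0.2341]
side 288.4 209.7 247 [283 199  13  22] [ 0.6962 -0.0632] [0.6736 0.0182]
side 340.1 218.0 272 [334 207  13  23] [ 0.4692 -0.0474] [0.4573 0.0333]
side 335.7 257.9 258 [330 248  14  24] [0.4378 0.2325] [0.4274 0.3001]
side 280.1 259.8 176 [274 253  13  15] [0.6333 0.2902] [0.6137 0.355 ]
side 305.8 265.6 300 [299 254  14  25] [0.5341 0.3025] [0.5192 0.3668]
side 327.4 316.4 613 [320 297  17  41] [0.4087 0.5419] [0.3996 0.595 ]
```

```bash
cat >> h.py <<'E'
def blob(c,u,v,w=20,lo=65,plate=False):
    u,v=int(u),int(v); im=np.mean([c["img"]]+[x for x in c.get("more",[])],axis=0)
    im=cv2.GaussianBlur(im,(0,0),.6)[v-w:v+w+1,u-w:u+w+1]; r,g,b=im[...,0],im[...,1],im[...,2]
    m=(r>lo)&((r+g-2*b)/(2*r)<.027)&((abs(r-g)/r)<.1)
    m=m.astype(np.uint8); n,L,s,cen=cv2.connectedComponentsWithStats(m,connectivity=4)
    i=L[w,w]; k=(L==i).astype(np.uint8)
    if i==0: return None
    cnt=max(cv2.findContours(k,0,2)[0],key=cv2.contourArea); h=cv2.convexHull(cnt); M=cv2.moments(h)
    return np.array([M["m10"]/M["m00"]+u-w,M["m01"]/M["m00"]+v-w]),s[i][4],cv2.contourArea(h)
def many(n,k=4):
    c=cam(n); c=dict(c); c["more"]=[cam(n)["img"] for _ in range(k)]; return c
def tri(ca,pa,cb,pb):
    oa,da=ray(ca,*pa);ob,db=ray(cb,*pb)
    s=np.linalg.lstsq(np.c_[da,-db],ob-oa,rcond=None)[0]
    A=oa+s[0]*da;B=ob+s[1]*db; return (A+B)/2,np.linalg.norm(A-B)
E
cat > m.py <<'E'
from h import *
np.set_printoptions(precision=4,suppress=True)
T=many("top");S=many("side")
for nm,p,q,z in[("A",(327,233),(340,218),.088),("B",(331,166),(288,210),.088),("near",(262,245),(336,258),.038),("mid",(243,214),(306,265),.038),("flat",(255,183),(280,260),.019)]:
    a=blob(T,*p,lo=75);b=blob(S,*q,lo=60)
    x=plane(T,*a[0],z)[:2] if a else None; y=plane(S,*b[0],z)[:2] if b else None
    print(nm,a,b,x,y,tri(T,a[0],S,b[0]) if a and b else "")
c=T["img"].mean(2)
E
python3 m.py
python3 - <<'E'
from h import *
S=bot.read_camera("side");T=bot.read_camera("top")
i=lambda a,w,h:cv2.resize(a[:,:,::-1],(w,h),interpolation=cv2.INTER_CUBIC)
cv2.imwrite("pics/lamp.png",np.hstack([i(T["img"][160:260,395:465],392,560),i(S["img"][150:210,300:370],400,343).__class__(0) if 0 else cv2.copyMakeBorder(i(S["img"][150:210,300:370],400,343),0,217,0,0,0)]))
E
```

```text
A (array([327.0956, 233.5916]), np.int32(311), 291.0) (array([338.2233, 223.1054]), np.int32(723), 838.0) [0.4587 0.0316] [0.4581 0.0728] (array([0.4629, 0.031 , 0.0614]), np.float64(0.003011317241655753))
B (array([330.5939, 166.8001]), np.int32(341), 318.5) (array([287.6975, 215.4607]), np.int32(719), 967.0) [0.6747 0.0156] [0.6647 0.0625] (array([0.6804, 0.0142, 0.0579]), np.float64(0.004568255220019643))
near (array([261.5413, 243.9609]), np.int32(247), 226.0) (array([335.7597, 258.4276]), np.int32(292), 283.0) [0.434  0.2431] [0.437  0.2357] (array([0.4348, 0.2425, 0.043 ]), np.float64(0.002397320884086811))
mid (array([242.2439, 213.6004]), np.int32(264), 244.0) (array([305.5259, 265.9093]), np.int32(325), 299.5) [0.5343 0.3072] [0.5347 0.3047] (array([0.5341, 0.3069, 0.0398]), np.float64(0.00012007905661416155))
flat (array([255.3739, 183.1184]), np.int32(214), 197.0) (array([280.0822, 259.6729]), np.int32(202), 188.5) [0.6406 0.2683] [0.641  0.2646] (array([0.64  , 0.2679, 0.0216]), np.float64(4.0527037203084966e-05))
```

View pics/lamp.png

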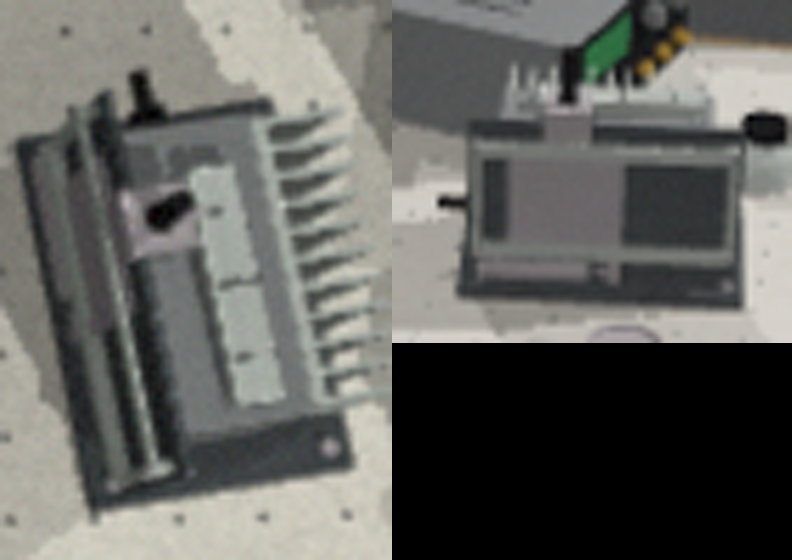

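The top crop (5.6x) shows the pull post from its foot at about (155,217) to its top at about (183,203). The three lines are at about (215,211), (240,283) and (245,356). In the side crop the post's foot is at about (568,103) and its top at about (570,48).

```bash
python3 - <<'E'
from h import *
np.set_printoptions(precision=4,suppress=True)
T=many("top");S=cam("side")
im=np.mean([T["img"]]+T["more"],axis=0)
# colored
hsv=cv2.cvtColor(T["img"],cv2.COLOR_RGB2HSV)
m=((hsv[...,1]>110)&(hsv[...,2]>60)).astype(np.uint8)
n,L,s,cen=cv2.connectedComponentsWithStats(m)
for i in range(1,n):
    if 150<s[i][4]<500 and 200<cen[i][0]<320 and 150<cen[i][1]<300: print("col",cen[i],s[i][4],plane(T,*cen[i],.038)[:2])
# plate: dark
g=im.mean(2); m=((g<85)).astype(np.uint8); m[:, :300]=0;m[:,355:]=0;m[:140]=0;m[270:]=0
m=cv2.morphologyEx(m,cv2.MORPH_CLOSE,np.ones((3,3)))
c=max(cv2.findContours(m,0,2)[0],key=cv2.contourArea)
c=cv2.convexHull(c).reshape(-1,2); P=np.array([plane(T,u,v,.05)[:2] for u,v in c]).astype(np.float32)
print("plate",cv2.minAreaRect(P*1000))
# pull
sub=g[185:210,410:440]; d=(sub<55).astype(np.uint8); n,L,s,cen=cv2.connectedComponentsWithStats(d)
for i in range(1,n): print("dark",cen[i]+[410,185],s[i])
pb=tri(T,(422.7,198.5),S,(330.9,167.8)); pt=tri(T,(428,196),S,(331.2,158.6)); print("foot",pb,"top",pt)
for z in(.12,.13,.14,.15,.16,.17): print(z, [plane(T,395+x/5.6-.5,160+y/5.6-.5,z)[:2] for x,y in[(215,211),(240,283),(245,356)]])
# strip (bright) edges in top and side corner heights
E
```

```text
col [287.9578 179.8228] 237 [0.6456 0.157 ]
col [278.2033 212.0871] 241 [0.5373 0.1894]
col [230.8978 260.7226] 274 [0.3821 0.3408]
plate ((565.2325439453125, 25.694171905517578), (97.07235717773438, 337.7280578613281), 85.75431060791016)
dark [414.7419 188.3226] [ 2  0  6  9 31]
dark [424.2581 197.3548] [11 10  8  6 31]
dark [418.7143 208.1429] [ 8 22  3  3  7]
foot (array([ 0.5513, -0.2561,  0.1622]), np.float64(0.0006061356072952552)) top (array([ 0.5512, -0.2606,  0.2046]), np.float64(0.000824549420061385))
0.12 [array([ 0.563 , -0.2994]), array([ 0.5223, -0.3103]), array([ 0.4817, -0.3101])]
0.13 [array([ 0.5611, -0.2964]), array([ 0.5208, -0.3073]), array([ 0.4805, -0.3071])]
0.14 [array([ 0.5593, -0.2935]), array([ 0.5192, -0.3043]), array([ 0.4793, -0.3041])]
0.15 [array([ 0.5574, -0.2906]), array([ 0.5176, -0.3013]), array([ 0.478, -0.301])]
0.16 [array([ 0.5555, -0.2877]), array([ 0.5161, -0.2983]), array([ 0.4768, -0.298 ])]
0.17 [array([ 0.5536, -0.2847]), array([ 0.5145, -0.2952]), array([ 0.4756, -0.295 ])]
```

```bash
python3 -m creep '[[[0.0226,-0.0372,0],0.025],[[0.0226,-0.0372,0],0.025],[[0.0226,-0.0372,0],0.025],[[0.0226,-0.0372,0],0.025],[[0.0226,-0.0372,0],0.025],[[0.0226,-0.0372,0],0.025],[[0.0226,-0.0372,0],0.025],[[0.0226,-0.0372,0],0.025],[[0.0226,-0.0372,0],0.025],[[0.0226,-0.0372,0],0.025],[[0,0,0],0],[[0,0,0],0]]' 0.09 20
```

```text
clock: 2.6
tcp_pos: [0.4338, 0.2442, 0.1725]
tool_rot: [-0.119, -3.139, -0.001]
contact_force: [0.5, 0.9, -0.4]
grip_width: 0.959
grasp_force: 0.0
```

```bash
python3 -m creep '[[[0,-0.001,-0.03],0],[[0,0,-0.03],0],[[0,0,-0.03],0],[[0,0,-0.03],0],[[0,0,-0.0215],0],[[0,0,0],0]]' 0.09 20 && python3 -m creep '[[[0,0,0],0],[[0,0,0],0],[[0,0,0],0],[[0,0,0],0],[[0,0,0],0],[[0,0,0],0]]' 0.03 25
```

```text
clock: 3.35
tcp_pos: [0.4318, 0.2434, 0.0294]
tool_rot: [-0.116, -3.136, 0.002]
contact_force: [0.5, 0.8, 0.2]
grip_width: 0.96
grasp_force: 0.0
clock: 4.1
tcp_pos: [0.4345, 0.2428, 0.0314]
tool_rot: [0.119, 3.139, -0.0]
contact_force: [-0.7, -1.5, 3.6]
grip_width: 0.568
grasp_force: 25.0
```

```bash
python3 -m creep '[[[0,0,0.02],0],[[0,0,0.04],0],[[0,0,0.04],0],[[0,0,0.04],0],[[0.012,-0.027,0],0],[[0.012,-0.027,0],0],[[0.012,-0.027,0],0],[[0.012,-0.027,0],0],[[0.012,-0.027,0],0],[[0.012,-0.027,0],0],[[0.012,-0.027,0],0],[[0.0122,-0.0275,0],0],[[0,0,0],0],[[0,0,0],0],[[0,0,0],0]]'
python3 - <<'E'
from h import *
T=many("top",2);S=many("side",2)
i=lambda a,w,h:cv2.resize(a[:,:,::-1],(w,h),interpolation=cv2.INTER_CUBIC)
cv2.imwrite("pics/held.png",np.hstack([i(T["img"][130:280,270:400],390,450),i(S["img"][150:290,250:380],390,450)]))
E
```

```text
clock: 5.98
tcp_pos: [0.5297, 0.0272, 0.1707]
tool_rot: [-0.117, -3.139, -0.0]
contact_force: [-0.2, 0.4, -1.8]
grip_width: 0.567
grasp_force: 25.0
```

View pics/held.png

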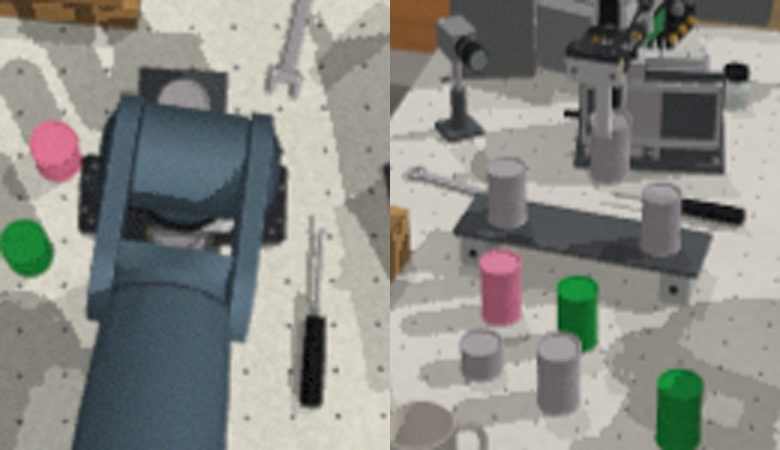

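The held tin hangs straight below the fingers at about (608,145) in the side crop. The middle places are clear, with the row tins at (507,190) and (660,220).

```bash
python3 -m creep '[[[0,0,-0.025],0],[[0,0,-0.025],0],[[0,0,-0.02],0],[[0,0,-0.01],0],[[0,0,-0.005],0],[[0,0,-0.002],0],[[0,0,0],0],[[0,0,0],0]]'; python3 -m creep '[[[0,0,-0.001],0],[[0,0,-0.001],0],[[0,0,0],0],[[0,0,0],0]]'
```

```text
clock: 7.28
tcp_pos: [0.5307, 0.0262, 0.0846]
tool_rot: [0.119, 3.138, -0.0]
contact_force: [-0.4, -0.3, -1.6]
grip_width: 0.566
grasp_force: 25.0
clock: 7.78
tcp_pos: [0.5302, 0.0263, 0.0819]
tool_rot: [-0.119, -3.139, 0.0]
contact_force: [-0.6, 0.6, -0.9]
grip_width: 0.566
grasp_force: 25.0
```

```bash
python3 -m creep '[[[0,0,-0.001],0],[[0,0,0],0],[[0,0,0],0]]'; python3 -m creep '[[[0,0,0],0],[[0,0,0],0],[[0,0,0],0],[[0,0,0],0]]' 0.085; python3 -m creep '[[[0,0,0.03],0],[[0,0,0.04],0],[[0,0,0.03],0],[[0.0004,0.035,0],0],[[0.0004,0.035,0],0],[[0.0004,0.035,0],0],[[0.0004,0.035,0],0],[[0.0004,0.035,0],0],[[0.0004,0.035,0],0],[[0.0004,0.035,0],0],[[0.0004,0.0355,0],0],[[0,0,0],0],[[0,0,0],0]]'; python3 m.py; python3 - <<'E'
from h import *
a=many("top"); np.set_printoptions(precision=4,suppress=True)
b=blob(a,*proj(a,[.531,.026,.088]),lo=75); print(b,plane(a,*b[0],.088))
E
```

```text
clock: 8.15
tcp_pos: [0.5306, 0.0263, 0.0814]
tool_rot: [0.119, 3.139, -0.0]
contact_force: [-1.3, -0.0, 2.2]
grip_width: 0.566
grasp_force: 25.0
clock: 8.65
tcp_pos: [0.5302, 0.0263, 0.0809]
tool_rot: [-0.119, -3.139, -0.0]
contact_force: [0.3, -0.3, -0.4]
grip_width: 0.897
grasp_force: 0.0
clock: 10.28
tcp_pos: [0.5334, 0.3062, 0.1807]
tool_rot: [-0.119, -3.139, 0.001]
contact_force: [-0.1, 0.9, -0.7]
grip_width: 0.905
grasp_force: 0.0
A (array([327.1559, 233.6733]), np.int32(323), 300.5) (array([336.7629, 220.2663]), np.int32(793), 959.5) [0.4584 0.0314] [0.4673 0.0534] (array([0.4652, 0.0315, 0.0741]), np.float64(0.010818493043127759))
B (array([330.7994, 167.0782]), np.int32(358), 339.0) (array([288.9733, 215.2417]), np.int32(824), 1073.0) [0.6737 0.015 ] [0.6602 0.0597] (array([0.6771, 0.0135, 0.0596]), np.float64(0.008355272662736519))
near None None None None 
mid None (array([305.5259, 265.9093]), np.int32(325), 299.5) None [0.5347 0.3047] 
flat (array([255.4736, 182.9481]), np.int32(174), 192.5) (array([280.1595, 259.6239]), np.int32(202), 187.0) [0.6412 0.268 ] [0.6408 0.2642] (array([0.6402, 0.2675, 0.0216]), np.float64(0.0007147466480912243))
(array([329.4329, 210.3416]), np.int32(319), 303.0) [0.5322 0.0226 0.088 ]
```

```bash
cat > row.py <<'E'
from h import *
import sys
np.set_printoptions(precision=4,suppress=True)
T=many("top",5); im=np.mean([T["img"]]+T["more"],axis=0); g=cv2.resize(im.mean(2)[140:260,300:360].astype(np.float32),None,fx=4,fy=4,interpolation=cv2.INTER_CUBIC)
for th in(75,90,105):
    m=(g>th).astype(np.uint8); n,L,s,cen=cv2.connectedComponentsWithStats(m)
    P=[]
    for i in range(1,n):
        if 2500<s[i][4]<9000:
            h=cv2.convexHull(max(cv2.findContours((L==i).astype(np.uint8),0,2)[0],key=cv2.contourArea)); M=cv2.moments(h)
            u=(M["m10"]/M["m00"]+.5)/4-.5+300; v=(M["m01"]/M["m00"]+.5)/4-.5+140
            p=plane(T,u,v,.088)[:2]; P.append(p); print(th,s[i][4],s[i][2:4],p)
    P=np.array(sorted(P,key=lambda p:p[0]))
    if len(P)>2:
        d=P[-1]-P[0]; L_=np.linalg.norm(d);d/=L_;nn=np.array([-d[1],d[0]])
        print("len",L_,"ang",np.arctan2(d[1],d[0]),"along",(P-P[0])@d,"across",(P-P[0])@nn)
if len(sys.argv)>1: save(T,sys.argv[1],(295,135,70,130),4.5)
E
python3 row.py row1.png
```

```text
75 5629 [74 96] [0.674  0.0155]
75 5014 [77 88] [0.5319 0.0228]
75 5020 [76 83] [0.4582 0.031 ]
len 0.2163692711581573 ang -0.07186303452766886 along [0.     0.0741 0.2164] across [ 0.     -0.0029 -0.    ]
90 5103 [72 92] [0.6743 0.0153]
90 4540 [74 84] [0.5322 0.023 ]
90 4606 [73 80] [0.4585 0.0312]
len 0.2163601336969906 ang -0.07360712278242208 along [0.     0.074  0.2164] across [ 0.     -0.0027 -0.    ]
105 4620 [70 90] [0.6749 0.0151]
105 4178 [71 82] [0.5324 0.0232]
105 4232 [71 77] [0.4588 0.0314]
len 0.2166358195889787 ang -0.07534299388878417 along [0.     0.074  0.2166] across [ 0.     -0.0026  0.    ]
```

View pics/row1.png

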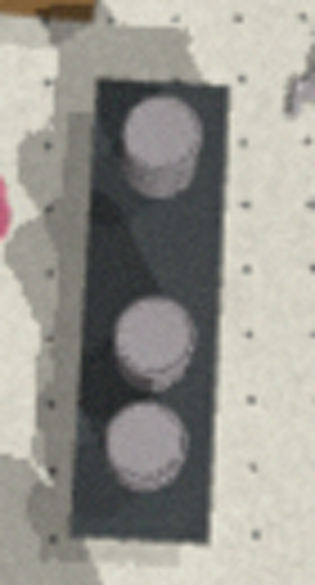

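```bash
python3 -m creep '[[[0.001,0.002,-0.03],0],[[0,0,-0.03],0],[[0,0,-0.03],0],[[0,0,-0.03],0],[[0,0,-0.0295],0],[[0,0,0],0],[[0,0,0],0]]' 0.088 25 && python3 -m creep '[[[0,0,0],0],[[0,0,0],0],[[0,0,0],0],[[0,0,0],0],[[0,0,0],0],[[0,0,0],0]]' 0.03 25
```

```text
clock: 12.2
tcp_pos: [0.5353, 0.3091, 0.0327]
tool_rot: [0.119, 3.138, 0.001]
contact_force: [0.1, -1.1, 0.0]
grip_width: 0.934
grasp_force: 0.0
clock: 12.95
tcp_pos: [0.5348, 0.3085, 0.0318]
tool_rot: [0.119, 3.139, -0.001]
contact_force: [-0.5, -2.9, 4.3]
grip_width: 0.571
grasp_force: 25.0
```

```bash
python3 -m creep '[[[0,0,0.02],0],[[0,0,0.04],0],[[0,0,0.04],0],[[0,0,0.04],0],[[0.0066,-0.0285,0],0],[[0.0066,-0.0285,0],0],[[0.0066,-0.0285,0],0],[[0.0066,-0.0285,0],0],[[0.0066,-0.0285,0],0],[[0.0066,-0.0285,0],0],[[0.0066,-0.0285,0],0],[[0.0066,-0.0285,0],0],[[0.0066,-0.0285,0],0],[[0.0066,-0.0281,0],0],[[0,0,0],0],[[0,0,0],0]]' && python3 -m creep '[[[0,0,-0.025],0],[[0,0,-0.025],0],[[0,0,-0.02],0],[[0,0,-0.01],0],[[0,0,-0.005],0],[[0,0,-0.002],0],[[0,0,-0.001],0],[[0,0,0],0],[[0,0,0],0]]'; python3 -m creep '[[[0,0,-0.001],0],[[0,0,0],0],[[0,0,0],0]]'
```

```text
clock: 14.95
tcp_pos: [0.6001, 0.0251, 0.1716]
tool_rot: [-0.119, -3.139, -0.001]
contact_force: [-0.8, 0.2, -4.4]
grip_width: 0.569
grasp_force: 24.9
clock: 16.08
tcp_pos: [0.6007, 0.0241, 0.0839]
tool_rot: [0.119, 3.139, -0.0]
contact_force: [0.5, 0.4, -2.7]
grip_width: 0.568
grasp_force: 24.9
clock: 16.45
tcp_pos: [0.6004, 0.0242, 0.0824]
tool_rot: [-0.119, -3.139, 0.0]
contact_force: [-0.0, -0.8, -2.1]
grip_width: 0.568
grasp_force: 24.9
```

```bash
python3 -m creep '[[[0,0,-0.001],0],[[0,0,0],0],[[0,0,0],0]]'; python3 -m creep '[[[0,0,0],0],[[0,0,0],0],[[0,0,0],0],[[0,0,0],0]]' 0.085; python3 -m creep '[[[0,0,0.03],0],[[0,0,0.04],0],[[0,0,0.03],0],[[0,0.035,0],0],[[0,0.035,0],0],[[0,0.035,0],0],[[0,0.035,0],0],[[0,0.035,0],0],[[0,0.035,0],0],[[0,0.035,0],0],[[0,0,0],0],[[0,0,0],0]]'; python3 row.py
```

```text
clock: 16.82
tcp_pos: [0.6008, 0.0242, 0.0819]
tool_rot: [0.119, 3.139, -0.0]
contact_force: [-0.1, -0.0, 0.3]
grip_width: 0.571
grasp_force: 24.9
clock: 17.32
tcp_pos: [0.6005, 0.0242, 0.0815]
tool_rot: [0.119, 3.139, 0.0]
contact_force: [0.1, -1.0, -0.4]
grip_width: 0.898
grasp_force: 0.0
clock: 18.82
tcp_pos: [0.6004, 0.2686, 0.1813]
tool_rot: [-0.119, -3.139, 0.001]
contact_force: [0.4, -0.4, -0.3]
grip_width: 0.906
grasp_force: 0.0
75 5058 [77 83] [0.4582 0.031 ]
90 4637 [74 80] [0.4585 0.0313]
105 4325 [70 91] [0.6764 0.0142]
105 4165 [70 83] [0.6027 0.0192]
105 4214 [71 82] [0.5323 0.0232]
105 4283 [71 78] [0.4587 0.0314]
len 0.21831361362641105 ang -0.07871433930494828 along [0.     0.074  0.1444 0.2183] across [ 0.     -0.0024 -0.0008  0.    ]
```

```bash
cat > row2.py <<'E'
from h import *
import sys
np.set_printoptions(precision=4,suppress=True)
T=many("top",7); im=np.mean([T["img"]]+T["more"],axis=0); g=cv2.resize(im.mean(2)[140:260,300:360].astype(np.float32),None,fx=4,fy=4,interpolation=cv2.INTER_CUBIC)
for th in(124,128,132,136):
    m=(g>th).astype(np.uint8); n,L,s,cen=cv2.connectedComponentsWithStats(m); P=[]
    for i in range(1,n):
        if 2000<s[i][4]<9000:
            h=cv2.convexHull(max(cv2.findContours((L==i).astype(np.uint8),0,2)[0],key=cv2.contourArea)); M=cv2.moments(h)
            p=plane(T,(M["m10"]/M["m00"]+.5)/4-.5+300,(M["m01"]/M["m00"]+.5)/4-.5+140,.126)[:2]; P.append(p); print(th,s[i][4],s[i][2:4],p)
    P=np.array(sorted(P,key=lambda p:p[0]))
    if len(P)==4:
        d=P[-1]-P[0]; l=np.linalg.norm(d);d/=l;nn=np.array([-d[1],d[0]])
        print("len",l,"ang",np.arctan2(d[1],d[0]),"along",(P-P[0])@d,"across",(P-P[0])@nn)
if len(sys.argv)>1: save(T,sys.argv[1],(295,135,70,130),4.5)
E
python3 row2.py row2.png
```

```text
124 3695 [66 86] [0.6666 0.0159]
124 3562 [66 78] [0.5948 0.0208]
124 3681 [67 78] [0.5265 0.0248]
124 3747 [67 75] [0.4552 0.0326]
len 0.2120058503146524 ang -0.07903151255414824 along [0.     0.0717 0.1401 0.212 ] across [ 0.     -0.0022 -0.0007  0.    ]
128 3413 [66 85] [0.6674 0.0163]
128 3377 [66 76] [0.5954 0.0209]
128 3506 [66 74] [0.527  0.0249]
128 3561 [65 73] [0.4553 0.0326]
len 0.21274635319709065 ang -0.07681921194764534 along [0.     0.072  0.1406 0.2127] across [ 0.     -0.0022 -0.0009  0.    ]
132 3081 [65 64] [0.6715 0.0166]
132 3027 [66 63] [0.5992 0.0228]
132 3312 [65 74] [0.5271 0.0249]
132 3247 [65 69] [0.457  0.0334]
len 0.21519083494878266 ang -0.07799940028018836 along [0.     0.0706 0.1426 0.2152] across [ 0.     -0.0029  0.0005 -0.    ]
136 2905 [64 60] [0.6719 0.0168]
136 2920 [64 61] [0.5993 0.0228]
136 2967 [63 61] [0.53   0.0264]
136 3104 [65 68] [0.4573 0.0334]
len 0.21524640659751426 ang -0.07726168164582187 along [0.     0.073  0.1424 0.2152] across [ 0.     -0.0013  0.0004 -0.    ]
```

View pics/row2.png

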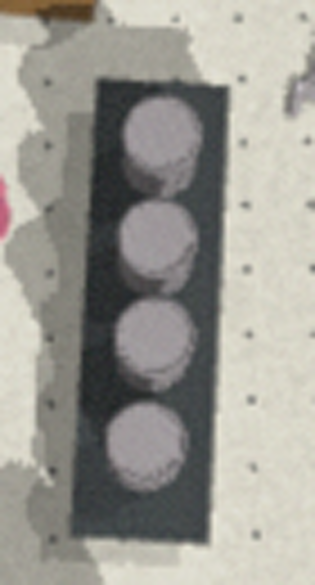

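```bash
cat > row3.py <<'E'
from h import *
from scipy.optimize import least_squares
from scipy.ndimage import map_coordinates
np.set_printoptions(precision=4,suppress=True)
T=many("top",7); g=np.mean([T["img"]]+T["more"],axis=0).mean(2); g=cv2.GaussianBlur(g,(0,0),.5)
def fit(c0,lo,hi,z=.126):
    c=np.array(c0,float)
    for _ in range(4):
        pts=[]
        for a in np.radians(np.r_[-hi:-lo+1:4,lo:hi+1:4]):
            rr=np.arange(.018,.036,.0005); X=[proj(T,[c[0]+r*np.cos(a),c[1]+r*np.sin(a),z]) for r in rr]; X=np.array(X)
            p=map_coordinates(g,[X[:,1],X[:,0]],order=1); d=-np.gradient(p); k=np.argmax(d[3:-3])+3
            w=np.clip(d[k-3:k+4],0,None); r=(w*rr[k-3:k+4]).sum()/w.sum(); pts.append(c+r*np.array([np.cos(a),np.sin(a)]))
        pts=np.array(pts)
        s=least_squares(lambda q:np.hypot(*(pts-q[:2]).T)-.027,c,loss="soft_l1",f_scale=.001); c=s.x
    return c,np.std(s.fun)*1000
for lo,hi in((0,85),(25,85),(40,85)):
    R=[fit(c,lo,hi) for c in((.458,.0325),(.530,.0255),(.600,.022),(.673,.016))]
    P=np.array([r[0] for r in R]); d=P[-1]-P[0]; l=np.linalg.norm(d);d/=l;nn=np.array([-d[1],d[0]])
    print(lo,P.tolist(),[round(r[1],2) for r in R],"len",l,"along",(P-P[0])@d,"across",(P-P[0])@nn)
E
python3 row3.py
```

```text
0 [[0.4564993078170278, 0.033012099084345416], [0.5285646787877875, 0.025123293594735557], [0.597984337057754, 0.021610837147147226], [0.6721567069594471, 0.016345021565483044]] [np.float64(1.3), np.float64(1.29), np.float64(0.88), np.float64(0.61)] len 0.21630049763671952 along [0.     0.0725 0.1419 0.2163] across [ 0.     -0.0023 -0.0005  0.    ]
25 [[0.45704029588599354, 0.032763995180141184], [0.529137480171865, 0.024941838321619298], [0.5987281698153374, 0.021538110843677943], [0.6724712980162498, 0.01627277370195706]] [np.float64(1.29), np.float64(1.2), np.float64(0.59), np.float64(0.49)] len 0.21606128080868403 along [0.     0.0725 0.1421 0.2161] across [ 0.     -0.0023 -0.0004  0.    ]
40 [[0.45718723094288266, 0.03270899910180432], [0.5291751836605831, 0.024870054574295967], [0.5988911971593004, 0.021476214722257716], [0.6722947497438145, 0.016227542599325153]] [np.float64(1.46), np.float64(1.34), np.float64(0.46), np.float64(0.43)] len 0.21573799631297305 along [0.     0.0724 0.1421 0.2157] across [ 0.     -0.0023 -0.0004  0.    ]
```

```bash
python3 -m creep '[[[0,-0.035,0],0],[[0,-0.035,0],0],[[0,-0.035,0],0],[[0,-0.035,0],0],[[0,-0.035,0],0],[[0,-0.035,0],0],[[0,-0.035,0],0],[[0,0,0],0],[[0,0,-0.03],0],[[0,0,-0.04],0],[[0,0,-0.03],0],[[0,0,0],0],[[0,0,0],0]]' 0.085; python3 -m creep '[[[0,0,0],0],[[0,0,0],0],[[0,0,0],0],[[0,0,0],0]]' 0.03 25;  python3 -m creep '[[[0,0,0.004],0],[[0,0,0],0],[[0.0018,0.0003,0],0],[[0,0,0],0],[[0,0,-0.002],0],[[0,0,-0.001],0],[[0,0,-0.001],0],[[0,0,0],0],[[0,0,0],0]]'; python3 -m creep '[[[0,0,0],0],[[0,0,0],0],[[0,0,0],0],[[0,0,0],0]]' 0.085;
```

```text
clock: 21.55
tcp_pos: [0.6015, 0.0247, 0.083]
tool_rot: [0.118, 3.137, -0.0]
contact_force: [-0.3, 0.9, 0.4]
grip_width: 0.904
grasp_force: 0.0
clock: 22.05
tcp_pos: [0.6009, 0.0237, 0.0821]
tool_rot: [0.119, 3.138, -0.002]
contact_force: [0.2, -1.9, 1.9]
grip_width: 0.57
grasp_force: 25.0
clock: 23.18
tcp_pos: [0.6027, 0.0245, 0.0821]
tool_rot: [0.119, 3.138, -0.0]
contact_force: [-0.6, -0.6, 3.5]
grip_width: 0.568
grasp_force: 25.0
clock: 23.68
tcp_pos: [0.6022, 0.0245, 0.0814]
tool_rot: [-0.119, -3.139, -0.0]
contact_force: [-1.0, 0.1, 0.0]
grip_width: 0.9
grasp_force: 0.0
```

```bash
python3 -m creep '[[[0,0,0.03],0],[[0,0,0.04],0],[[0,0,0.03],0],[[-0.035,0.001,0],0],[[-0.0368,0.0008,0],0],[[0,0,0],0],[[0,0,-0.03],0],[[0,0,-0.04],0],[[0,0,-0.03],0],[[0,0,0],0],[[0,0,0],0]]' 0.085; python3 -m creep '[[[0,0,0],0],[[0,0,0],0],[[0,0,0],0],[[0,0,0],0]]' 0.03 25;  python3 -m creep '[[[0,0,0.004],0],[[0,0,0],0],[[-0.0003,0.0023,0],0],[[0,0,0],0],[[0,0,-0.002],0],[[0,0,-0.001],0],[[0,0,-0.001],0],[[0,0,0],0],[[0,0,0],0]]'; python3 -m creep '[[[0,0,0],0],[[0,0,0],0],[[0,0,0],0],[[0,0,0],0]]' 0.085;  python3 -m creep '[[[0,0,0.03],0],[[0,0,0.04],0],[[0,0,0.03],0],[[0,0.035,0],0],[[0,0.035,0],0],[[0,0.035,0],0],[[0,0.035,0],0],[[0,0.035,0],0],[[0,0.035,0],0],[[0,0.035,0],0],[[0,0,0],0],[[0,0,0],0]]'; python3 row3.py
```

```text
clock: 25.05
tcp_pos: [0.5319, 0.0261, 0.0828]
tool_rot: [0.119, 3.137, -0.0]
contact_force: [0.1, 0.3, -0.6]
grip_width: 0.91
grasp_force: 0.0
clock: 25.55
tcp_pos: [0.5307, 0.0261, 0.0819]
tool_rot: [0.119, 3.139, -0.001]
contact_force: [-0.5, 0.4, 1.5]
grip_width: 0.572
grasp_force: 25.0
clock: 26.68
tcp_pos: [0.5305, 0.0286, 0.0819]
tool_rot: [0.119, 3.139, -0.0]
contact_force: [-0.9, -1.0, 2.3]
grip_width: 0.568
grasp_force: 25.0
clock: 27.18
tcp_pos: [0.5301, 0.0286, 0.0814]
tool_rot: [-0.119, -3.139, -0.0]
contact_force: [-0.1, 0.2, -0.4]
grip_width: 0.902
grasp_force: 0.0
clock: 28.68
tcp_pos: [0.5301, 0.273, 0.1812]
tool_rot: [-0.119, -3.139, 0.001]
contact_force: [-0.1, -0.2, -0.1]
grip_width: 0.902
grasp_force: 0.0
0 [[0.456528653461021, 0.033035075286158316], [0.5277747987986847, 0.02776258299530679], [0.5994564069925972, 0.022587923903227215], [0.6720384541285506, 0.016273487422777747]] [np.float64(1.32), np.float64(1.37), np.float64(1.5), np.float64(0.65)] len 0.21616064630607523 along [0.     0.0714 0.1433 0.2162] across [ 0.      0.0003  0.0007 -0.    ]
25 [[0.457011249725554, 0.03284818121606335], [0.5281241641722891, 0.027695557437338206], [0.5995108344578056, 0.0226639774662118], [0.6725225285693347, 0.016279129513994947]] [np.float64(1.39), np.float64(1.5), np.float64(1.61), np.float64(0.47)] len 0.21614727567838465 along [0.     0.0713 0.1429 0.2161] across [0.     0.0003 0.0008 0.    ]
40 [[0.4572167028603963, 0.03284499836035689], [0.5280237989635183, 0.027820823357278063], [0.5998458134842006, 0.022509772576180816], [0.6723553691188978, 0.016168119164921748]] [np.float64(1.52), np.float64(1.6), np.float64(1.74), np.float64(0.42)] len 0.2157840680383657 along [0.     0.071  0.143  0.2158] across [ 0.      0.0005  0.0007 -0.    ]
```

```bash
python3 - <<'E'
from h import *
np.set_printoptions(precision=4,suppress=True)
T=many("top",5)
P=lambda x,y,z:plane(T,395+x/5.6-.5,160+y/5.6-.5,z)[:2]
for a,b,z in[((20,145),(95,515),.01),((95,515),(352,465),.01),((195,175),(240,400),.153),((240,165),(285,400),.153),((75,105),(155,465),.15)]:
    d=P(*a,z)-P(*b,z); print(np.degrees(np.arctan2(d[1],d[0])),np.linalg.norm(d))
g=np.mean([T["img"]]+T["more"],axis=0).mean(2); G=cv2.resize(g[160:260,395:465].astype(np.float32),None,fx=4,fy=4,interpolation=cv2.INTER_CUBIC)
for th in(45,55,65):
    n,L,s,c=cv2.connectedComponentsWithStats((G[100:300]<th).astype(np.uint8))
    i=[k for k in range(1,n) if abs(c[k][0]-120)<15 and abs(c[k][1]+100-150)<15 and s[k][4]>50]
    for k in i:
        u=(c[k]+[0,100]+.5)/4-.5+[395,160]; print(th,u,s[k][4],plane(T,*u,.185))
m=((G>125)).astype(np.uint8); n,L,s,c=cv2.connectedComponentsWithStats(m)
for k in range(1,n):
    if 800<s[k][4]<8000 and 120<c[k][0]<200:
        q=np.argwhere(L==k)[:,::-1]; W=np.array([plane(T,(x+.5)/4-.5+395,(y+.5)/4-.5+160,.153)[:2] for x,y in q]).astype(np.float32)
        print(c[k],s[k],cv2.minAreaRect(W*1000))
E
```

```text
8.119268142009812 0.2262342615085517
99.78867753237509 0.15658196883474235
7.179812832433671 0.12367565015904014
6.48948498987899 0.1290888277575207
8.885792652671823 0.19935489641891538
45 [424.4709 197.2535] 430 [ 0.551  -0.2554  0.185 ]
55 [424.508  197.2353] 485 [ 0.551  -0.2555  0.185 ]
65 [424.5065 197.2481] 540 [ 0.551  -0.2555  0.185 ]
[159.8363 196.6872] [  86  113  120  180 7599] ((513.80859375, -280.86395263671875), (135.3748016357422, 67.12567901611328), 9.429709434509277)
```

```bash
python3 -m creep '[[[0,0,0.033],0],[[0,0,0.033],0],[[0.0013,-0.033,0],-0.081],[[0.0013,-0.033,0],-0.081],[[0.0013,-0.033,0],-0.081],[[0.0013,-0.033,0],-0.081],[[0.0013,-0.033,0],-0.081],[[0.0013,-0.033,0],-0.081],[[0.0013,-0.033,0],-0.081],[[0.0013,-0.033,0],-0.081],[[0.0013,-0.033,0],-0.081],[[0.0013,-0.033,0],-0.081],[[0.0013,-0.033,0],-0.081],[[0.0013,-0.033,0],-0.081],[[0.0013,-0.033,0],-0.081],[[0.0013,-0.033,0],-0.081],[[0.0013,-0.033,0],-0.081],[[0.0013,-0.033,0],-0.081],[[0,0,0],0],[[0,0,0],0]]' 0.06
```

```text
clock: 31.88
tcp_pos: [0.5509, -0.2537, 0.2474]
tool_rot: [-1.988, -2.432, -0.001]
contact_force: [-0.1, 0.0, 0.6]
grip_width: 0.641
grasp_force: 0.0
```

```bash
python3 -m creep '[[[0,0,-0.025],-0.048],[[0,0,-0.025],0],[[0,0,-0.015],0],[[0,0,-0.01],0],[[0,0,0],0],[[0,0,0],0]]' 0.05; python3 -m creep '[[[0,0,0],0],[[0,0,0],0],[[0,0,0],0],[[0,0,0],0],[[0,0,0],0],[[0,0,0],0]]' 0.0 3
python3 - <<'E'
from h import *
T=many("top",2);S=many("side",2)
i=lambda a,w,h:cv2.resize(a[:,:,::-1],(w,h),interpolation=cv2.INTER_CUBIC)
cv2.imwrite("pics/pull1.png",np.hstack([i(T["img"][160:260,395:465],392,560),i(S["img"][120:220,300:370],392,560)]))
E
```

```text
clock: 32.62
tcp_pos: [0.5515, -0.2547, 0.1735]
tool_rot: [2.046, 2.382, 0.0]
contact_force: [0.2, -0.1, -0.7]
grip_width: 0.533
grasp_force: 0.0
clock: 33.38
tcp_pos: [0.5511, -0.2544, 0.1725]
tool_rot: [2.047, 2.382, 0.0]
contact_force: [0.5, -0.6, -0.8]
grip_width: 0.144
grasp_force: 3.0
```

View pics/pull1.png

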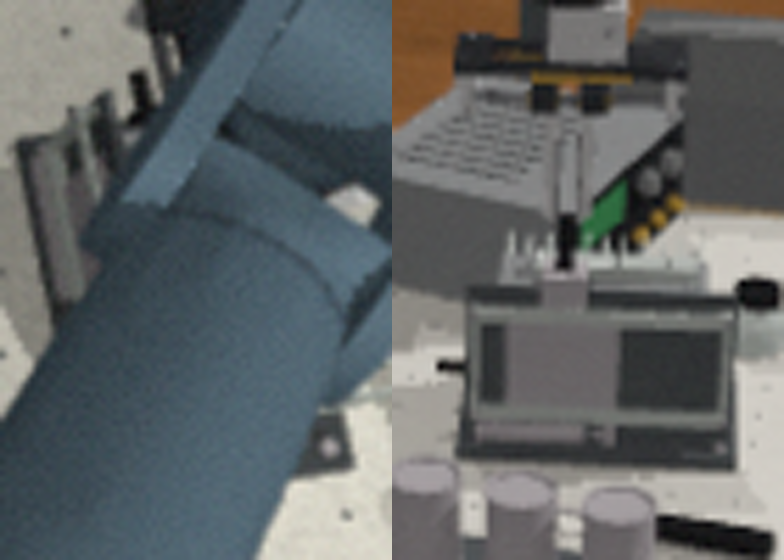

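The side crop shows the fingers closed on the post at about (567,235), with the tab at (565,290). The 13.5 mm opening confirms the hold. The top view is hidden by the arm.

```bash
python3 -m creep '[[[0,0,0],0],[[0,0,0],0],[[0,0,0],0]]' 0.0 40; for k in 1 2 3; do python3 -m creep '[[[-0.00198,-0.0003,0],0],[[0,0,0],0],[[0,0,0],0]]' | grep -E 'tcp|contact|width'; done
```

```text
clock: 34.05
tcp_pos: [0.5511, -0.2544, 0.1725]
tool_rot: [2.047, 2.382, 0.0]
contact_force: [1.2, 0.8, -0.6]
grip_width: 0.116
grasp_force: 40.0
tcp_pos: [0.5492, -0.2547, 0.1725]
contact_force: [4.0, 0.5, -1.4]
grip_width: 0.11
tcp_pos: [0.5469, -0.255, 0.1725]
contact_force: [3.6, 0.9, -0.4]
grip_width: 0.118
tcp_pos: [0.5449, -0.2553, 0.1725]
contact_force: [3.2, 0.2, -0.0]
grip_width: 0.111
```

```bash
python3 -m creep '[[[-0.0042,-0.00064,0],0],[[-0.0042,-0.00064,0],0],[[-0.0042,-0.00064,0],0],[[-0.0042,-0.00064,0],0],[[-0.0042,-0.00064,0],0],[[-0.0042,-0.00064,0],0],[[-0.0042,-0.00064,0],0],[[-0.004,-0.0006,0],0],[[0,0,0],0],[[0,0,0],0],[[0,0,0],0],[[0,0,0],0]]'
python3 - <<'E'
from h import *
np.set_printoptions(precision=4,suppress=True)
S=many("side",4);T=many("top",2)
i=lambda a,w,h:cv2.resize(a[:,:,::-1],(w,h),interpolation=cv2.INTER_CUBIC)
cv2.imwrite("pics/pull2.png",np.hstack([i(T["img"][160:260,395:465],392,560),i(S["img"][140:220,300:370],392,448) if 0 else i(S["img"][120:220,300:370],392,560)]))
# expected pull pixel travel in side view: closed vs half
for p in([.5511,-.2555,.185],[.5116,-.2615,.185]): print(proj(S,p))
# blade edge: light/dark edge along window row
g=np.mean([S["img"]]+S["more"],axis=0).mean(2); g0=np.load("side0.npy").mean(2)
for q in(g0,g):
    r=q[182:191].mean(0)[315:365]; print(np.round(r).astype(int).tolist())
s=bot.get_state(); print(s["tcp_pos"],s["contact_force"],s["clock"])
E
```

```text
clock: 36.67
tcp_pos: [0.5122, -0.26, 0.1725]
tool_rot: [2.047, 2.382, 0.003]
contact_force: [7.3, 0.3, -0.9]
grip_width: 0.115
grasp_force: 40.0
[330.985  163.1602]
[340.0629 163.4943]
[87, 52, 51, 51, 58, 85, 104, 104, 104, 104, 105, 104, 104, 104, 104, 105, 105, 104, 104, 105, 104, 105, 104, 104, 101, 77, 52, 52, 52, 51, 52, 52, 52, 52, 52, 51, 51, 52, 52, 51, 52, 52, 53, 75, 108, 92, 151, 186, 183, 182]
[84, 50, 50, 49, 49, 52, 77, 117, 130, 130, 130, 130, 130, 126, 106, 101, 101, 101, 101, 101, 102, 101, 101, 101, 102, 101, 102, 102, 102, 102, 102, 102, 102, 96, 63, 50, 50, 50, 50, 50, 50, 50, 52, 72, 105, 89, 147, 182, 180, 178]
[ 0.5122 -0.2601  0.1725] [ 7.0402  1.8144 -1.7776] 37.075
```

View pics/pull2.png

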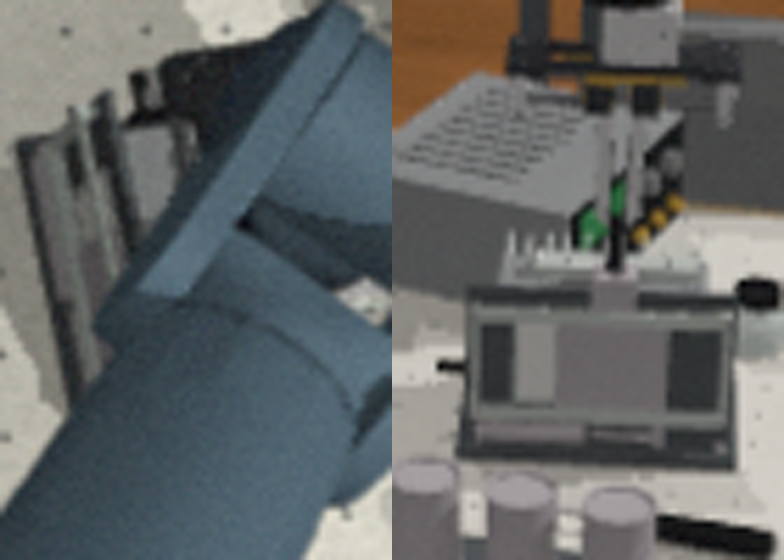

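```bash
cat > tr.py <<'E'
from h import *
np.set_printoptions(precision=2,suppress=True,linewidth=200)
S=many("side",7); g=np.mean([S["img"]]+S["more"],axis=0).mean(2); g0=np.load("side0.npy").mean(2)
x=np.array([.9885,.151,0])
def sc(p): p=np.array(p); return (proj(S,p-.04*x)-proj(S,p))[0]
print("px per 40mm: pull",sc([.551,-.2555,.185]),"tab front",sc([.551,-.24,.161]),"blade",sc([.53,-.235,.09]))
def edge(q,r0,r1,a,b):
    r=q[r0:r1].mean(0)[a:b]; hi=r[:4].mean();lo=r[-3:].mean(); return a+((r-lo)/(hi-lo)).sum()
for r in((182,185),(185,188),(188,191)): print("blade",edge(g,*r,333,356)-edge(g0,*r,325,348))
for r in(169,170,171,172,173): print(r,g0[r,320:352].round(),"\n",g[r,320:352].round())
E
python3 tr.py
```

```text
px per 40mm: pull 9.088562256609862 tab front 9.091904143276736 blade 8.979039737626408
blade 8.82387277413659
blade 8.838228474665868
blade 8.822804553605636
169 [137. 133. 116. 115. 114. 105. 114. 146. 156. 155. 160. 141. 146. 142. 147. 102. 109. 109. 111. 109. 109. 109. 110. 111. 112. 112. 113. 113. 116. 115. 115. 115.] 
 [131. 130. 112. 112. 113. 112. 110. 115. 119. 119. 112. 106. 106. 105. 105. 112. 131. 154. 149. 116. 122. 143. 153. 147. 108. 109. 111. 111. 112. 112. 112. 112.]
170 [122. 123. 124. 125. 122.  97.  94. 105. 105. 103. 103. 103. 103. 103. 106.  88.  98. 105. 104. 105. 104. 107. 111. 112. 112. 113. 116. 118. 120. 117. 120. 117.] 
 [121. 122. 122. 125. 126. 123. 114. 121. 110. 106.  86.  85.  85.  83.  81.  93. 115. 115. 119. 112. 114. 121. 118. 116. 110. 110. 115. 115. 116. 115. 115. 114.]
171 [ 57.  61.  57.  67.  71.  74.  88. 103. 102. 103. 103. 105. 104. 104. 101.  91. 114. 113. 114. 115. 114. 118. 125. 125. 126. 125. 127. 128. 130. 130. 131. 128.] 
 [ 66.  68.  71.  82.  89.  87.  84.  77.  77.  77.  78.  77.  76.  75.  78.  89. 100. 101. 101. 101. 101. 101. 101. 103. 123. 122. 123. 124. 126. 127. 127. 125.]
172 [ 50.  49.  51.  50.  49.  53.  76. 104. 104. 105. 104. 104. 103. 103.  98.  53.  53.  54.  56.  58.  57.  60.  59.  64.  66.  66.  71.  73.  84.  85.  92.  91.] 
 [ 50.  50.  49.  49.  49.  49.  50.  49.  49.  49.  47.  48.  47.  48.  52.  73. 100. 101. 101. 102. 101. 101. 100.  87.  64.  67.  68.  71.  82.  84.  90.  90.]
173 [ 50.  49.  51.  49.  52.  56.  72. 104. 104. 104. 103. 104. 106. 105.  99.  51.  51.  52.  52.  52.  52.  49.  52.  49.  50.  51.  52.  51.  52.  50.  50.  53.] 
 [ 49.  50.  49.  49.  50.  50.  49.  50.  50.  50.  50.  49.  49.  49.  53.  73. 101. 102. 102. 101. 102. 102.  99.  84.  48.  49.  49.  49.  50.  48.  49.  50.]
```

```bash
python3 -m creep '[[[-0.0007,-0.0001,0],0],[[0,0,0],0],[[0,0,0],0],[[0,0,0],0],[[0,0,0],0],[[0,0,0],0],[[0,0,0],0],[[0,0,0],0]]'; python3 tr.py | grep blade; python3 row3.py | tail -1
```

```text
clock: 38.48
tcp_pos: [0.5117, -0.2602, 0.1725]
tool_rot: [2.047, 2.381, 0.003]
contact_force: [6.8, 2.3, -2.2]
grip_width: 0.111
grasp_force: 40.0
px per 40mm: pull 9.088562256609862 tab front 9.091904143276736 blade 8.979039737626408
blade 8.879100296222134
blade 9.026158097739199
blade 8.963156853405394
40 [[0.45735031651017505, 0.03273061387793408], [0.5275017485162411, 0.028199914780842848], [0.5997707631179465, 0.022512073725112026], [0.6724033320028443, 0.01616981486408185]] [np.float64(1.38), np.float64(1.46), np.float64(1.74), np.float64(0.42)] len 0.2156897297890362 along [0.     0.0703 0.1428 0.2157] across [ 0.      0.0009  0.0007 -0.    ]
```

Blade travel now reads about 39.9 mm, the hold is steady and the row is intact, so I'm handing in.

```bash
python3 -c "
from rig import bot
print(bot.sign_off())"
```

```text
the job is handed in; nothing more can be done
None
```

I've handed in the job: both tins stand in the two middle places, evenly spaced and in line to within about 2 mm by camera, and the gripper is holding the shutter steady at about half travel (39.9 mm measured, 40 mm wanted).

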